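Pack the training caddy

TASK

Pack the caddy for the next session: slide the large star-rimmed spinlock collar down over the caddy's post, wide star flange downward as it lies now, then the small star-rimmed collar on top of it; set the large ball in the round ring seat, and lay the short hex dumbbell flat in the cradle, inside its low walls. Leave the plain round collar, the small ball and the long hex dumbbell where they lie.

Things in the scene. Friction and masses are not known exactly. Their poses are not given: they have to be found in the camera images.
- large_star_collar: Large spinlock collar, dark steel, loose, lying flat: a six-lobed star flange 72 mm across and 12 mm thick, with a smooth round hub 42 mm in diameter and 18 mm tall on top of it (30 mm high in all) and a 28 mm through bore. About 0.2 kg. Origin: centre of its underside, on the bore's axis; z up. Easily gripped across the hub.
- small_star_collar: Small spinlock collar, dark steel, loose, lying flat: a six-lobed star flange 54 mm across and 12 mm thick, with a round hub 38 mm in diameter and 18 mm tall on top (30 mm high in all), 28 mm through bore. About 0.1 kg. Origin: centre of its underside; z up.
- plain_collar: Plain collar that does NOT belong in the caddy: dark steel, smooth round flange 68 mm in diameter (no lobes) and 12 mm thick, hub 42 mm in diameter and 18 mm tall, 28 mm bore. Origin: centre of its underside; z up.
- large_ball: Large smooth grey massage ball, 64 mm in diameter, firm, loose on the table, about 0.1 kg; it can roll if pushed. Origin: its centre (32 mm above what it lies on).
- small_ball: Small smooth grey ball that does NOT belong in the caddy, 40 mm in diameter, loose; it can roll if pushed. Origin: its centre.
- short_dumbbell: Short hex dumbbell, loose, lying on flats of its heads, about 0.5 kg, 120 mm long: two hexagonal dark heads (40 mm across flats, 46 mm across corners, 22 mm long) joined by a round steel handle 18 mm in diameter with 76 mm free between the heads. Origin: its centre, on the handle's axis, 20 mm above what it lies on; x along the handle.
- long_dumbbell: Long hex dumbbell that does NOT belong in the caddy: 156 mm long, heads 52 mm across flats and 28 mm long, handle 22 mm in diameter. Origin: its centre; x along the handle.
- post_insert: Fixed white plate in the caddy, 150 (x) by 100 (y) by 6 mm, with an upright steel post in its middle, 12 mm in diameter, its top at z = 72 mm. Origin: centre of the plate's underside, z up; plate top at z = 6 mm. The three inserts stand in varying order, 112 mm apart along y, in a low fixed tray (rim 12 mm above the table, nothing between inserts); their undersides are 6 mm above the table.
- seat_insert: Fixed white plate in the caddy, 150 (x) by 100 (y) by 6 mm, with a round ring in its middle, 80 mm outer and 48 mm inner diameter, 18 mm high (top at z = 24 mm). The large ball rests on the ring's inner edge, its centre then at about z = 45 mm. Origin: centre of the plate's underside, z up.
- cradle_insert: Fixed white plate in the caddy, 150 (x) by 100 (y) by 6 mm, with low walls rising 14 mm above it: two end walls, and short side walls beside the heads only; the middle 80 mm of the sides is open for the fingers. Inside it is 140 mm (x) by 66 mm (y). The dumbbell lies along x, its centre then at z = 26 mm. Origin: centre of the plate's underside, z up.
There are look-alikes about, which are no part of the job. Leave any turquoise look-alike of the small_star_collar alone.

How it is judged:
At the end, for the whole second after the job is handed in: Large star collar flat on the post's plate, small one flat on it (each within 12 mm of the post's axis, tilt < 0.15, height +-5 mm); ball within 12 mm of the ring's axis, height +-7 mm; short dumbbell in the cradle +-15 mm, +-0.3 rad, height +-5 mm; all at rest; look-alikes moved < 30 mm (horizontal distance between each of large_star_collar, small_star_collar and post_insert below 0.012 m and angle between each of large_star_collar, small_star_collar's own z axis and vertical below 0.15 rad and z of large_star_collar in the frame of post_insert between 0.001 and 0.011 m and z of small_star_collar in the frame of post_insert between 0.031 and 0.041 m and horizontal distance between large_ball and seat_insert below 0.012 m and z of large_ball in the frame of seat_insert between 0.038 and 0.052 m and x of short_dumbbell in the frame of cradle_insert between -0.015 and 0.015 m and y of short_dumbbell in the frame of cradle_insert between -0.015 and 0.015 m and z of short_dumbbell in the frame of cradle_insert between 0.021 and 0.031 m and angle between the x axis of short_dumbbell and the x axis of cradle_insert, either way round below 0.3 rad and linear speed of each of large_star_collar, small_star_collar, large_ball, short_dumbbell below 0.02 m/s and angular speed of each of large_star_collar, small_star_collar, large_ball, short_dumbbell below 0.3 rad/s and distance of each of plain_collar, small_ball, long_dumbbell from where it was at the start of the episode below 0.03 m); the robot touches nothing.
It fails at once if the plain collar is pushed or moved more than 30 mm (distance of plain_collar from where it was at the start of the episode above 0.03 m).
It fails at once if the small ball is pushed or moved more than 30 mm (distance of small_ball from where it was at the start of the episode above 0.03 m).
It fails at once if the long dumbbell is pushed or moved more than 30 mm (distance of long_dumbbell from where it was at the start of the episode above 0.03 m).
It also fails if it takes over 112 s, if anything falls off the work surface, if the arm or the gripper's body presses on something with over 40 N, if the wrist force passes 120 N, or if a joint passes its speed limit or range.

ROBOT

A 6-joint arm with a two-finger parallel gripper is mounted at the origin on the work surface. World frame = base frame: x ahead of the robot, y to its left, z up, the work surface at z = 0. Lengths are in m, angles in rad, forces in N, time in s.
With the tool pointing down it reaches from about 0.375 to 0.925 m from the base axis. Payload 5.7 kg.
Tool frame: the origin (TCP) lies at the very end of the fingers, on their centre line; the grasp point (between the pads) lies 19 mm behind it; z points along the fingers, y is the line along which they close (so a half turn about z gives the same grasp; the last joint's range is limited). The gripper opens to 88 mm and grips with 3 to 60 N. Pads are 20 mm wide; open, the fingers measure 115 mm over their backs; the gripper's body (75 mm by 178 mm) begins 61 mm behind the grasp point.
Start: joints at [-1.262, 0.359, 1.51, -0, 1.272, -0.115], TCP at [0.247, -0.547, 0.223] pointing down, gripper open.
Joint ranges: [-2.97, 2.97], [-1.01, 2.36], [0.21, 2.38], [-0.96, 4.11], [0.2, 2.71], [-2.98, 2.98]. Speed limits (rad/s): [2.39, 2.39, 3.14, 3.14, 3.14, 3.14].

INTERFACE

Orientations are given as a unit quaternion [w, x, y, z].
In Python, from workcell import bot gives the robot as it stands. The module is installed in compiled form; this text tells all that it offers.
- The arm moves only by the tool drive_tool, never from a script. Its argument "commands" is one flat list of numbers, 7 for each row, row after row: the shift along the world's x, y, z in mm, then the turn, a rotation vector about the world's x, y, z in degrees, then the finger opening in mm, from 0 to 87.8. In form: [dx, dy, dz, wx, wy, wz, fingers, dx, dy, dz, wx, wy, wz, fingers, ...]. A call has 1 to 8 rows; each row is the pose to reach, as a shift and turn from the pose commanded when the call began; what a row does not reach only later rows make up. A row lasts 1/8 s, in which the tool goes at most 62.5 mm and 10.7 degrees, less where a joint would pass 70% of its speed; a pose out of reach is approached as far as the arm can. A call with a gripper value outside its range is refused whole. The fingers move at their own pace and stop on an object; "newtons" is the grip in N (left out, the last holds). Time passes only in rows, so rows that repeat a pose let the fingers close. It gives the time, the measured TCP pose, the force, the opening and the grip force at its end, in the units of the state.
- bot.get_obs(): the state, without advancing time (a new reading comes with each control period).
- bot.snapshot(name): name is "scene" or "side" or "wrist"; returns the picture (420x560x3 uint8, red, green, blue); there is no depth.
- bot.get_calibration(name): a dict with "intrinsics" (3x3 intrinsics, pixels), "extrinsics" (4x4, takes a point from world to camera coordinates). Camera axes: x right, y up, looking along -z (the intrinsics and any distortion apply to the point x, -y, -z); pixel columns grow to the right and rows downward; lengths in m; the calibration is good to about 2 mm. A picture is of the moment at which its call begins: read the wrist's pose just before it. get_calibration takes no time and is no camera call; for the wrist camera it gives the pose at the moment of the call.
- bot.finish_job(): hands the job in; it is judged then, once.
The state is a dict: "time": time; "joint_pos": joint angles; "joint_velocities": joint speeds; "joint_torque": joint torques, N m; "tcp_pos": TCP position; "tcp_rot": TCP orientation; "force": force on the tool from outside, world axes, zero at the start; "ft_torque": the same for the moment, N m; "grip_width": opening from 0.0 (shut) to 1.0 (fully open); "gripper_force": force on a finger pad.
Only numpy, scipy, OpenCV 4.12 (cv2) and the standard library are available. Lean on these libraries where they do the work, as an engineer would, in place of code of your own. Each camera call takes 0.05 s, during which the arm holds its last target. There are 200 camera calls.

## Working session

There is one attempt and no reset: what is moved stays moved. The work goes in short steps, Python scripts to look and compute and a tool call to move; the robot and the scene stay as the last step left them, time stands still between calls to the robot, and variables do not carry over. Pictures are saved under pics/ and viewed, at most 14 in all, crops included, and the job is handed in when it is done.

Besides the shell and the picture viewer there is one more tool, called after "Request:" as name(argument=value, ...) on one line, values as JSON. drive_tool: Moves the arm, as the interface text tells. Its arguments: {"type":"object","properties":{"commands":{"type":"array"},"newtons":{"type":"number"}},"required":["commands"]}

```bash
mkdir -p pics
python3 - <<'E'
from workcell import bot
import cv2
o=bot.get_obs();print(o)
for n in("scene","side"):
    c=bot.get_calibration(n);print(n,c)
    cv2.imwrite(f"pics/{n}0.png",cv2.resize(bot.snapshot(n)[:,:,::-1],(800,600),interpolation=cv2.INTER_CUBIC))
E
```

```text
{'time': 0.0, 'joint_pos': array([-1.26215565e+00,  3.59474462e-01,  1.51142289e+00, -7.23068999e-06,
        1.27248021e+00, -1.15085197e-01]), 'joint_velocities': array([-0.0002189 , -0.0004653 , -0.00042035, -0.00020486, -0.00113618,
       -0.00097186]), 'joint_torque': array([-8.33240192e-04, -5.15373266e+01, -2.70722151e+01,  6.74780714e-02,
        3.51342873e-02, -1.60932404e-04]), 'tcp_pos': array([ 0.24648645, -0.54628607,  0.2218314 ]), 'tcp_rot': array([-8.87944074e-04,  9.77640256e-01,  2.10282507e-01, -8.96734696e-05]), 'force': array([-0.3665339 , -0.59942811,  0.18695705]), 'ft_torque': array([ 0.00935743, -0.03080565, -0.03820244]), 'gripper_force': 0.0, 'grip_width': 0.9960967599496415}
scene {'intrinsics': array([[393.51317104,   0.        , 278.08358266],
       [  0.        , 393.51317104, 213.25360461],
       [  0.        ,   0.        ,   1.        ]]), 'extrinsics': array([[ 0.69801322,  0.7158245 ,  0.01930884, -0.3555178 ],
       [-0.5700217 ,  0.53911358,  0.62002565,  0.24153725],
       [ 0.4334199 , -0.44379256,  0.7843439 , -1.18291852],
       [ 0.        ,  0.        ,  0.        ,  1.        ]])}
side {'intrinsics': array([[470.34711889,   0.        , 286.04753269],
       [  0.        , 470.34711889, 217.94879128],
       [  0.        ,   0.        ,   1.        ]]), 'extrinsics': array([[-0.83737908, -0.54658251, -0.0066202 ,  0.4206826 ],
       [ 0.31124847, -0.4867271 ,  0.81622369, -0.20112443],
       [-0.44935583,  0.68142812,  0.57769807, -0.99292137],
       [ 0.        ,  0.        ,  0.        ,  1.        ]])}
```

View pics/scene0.png

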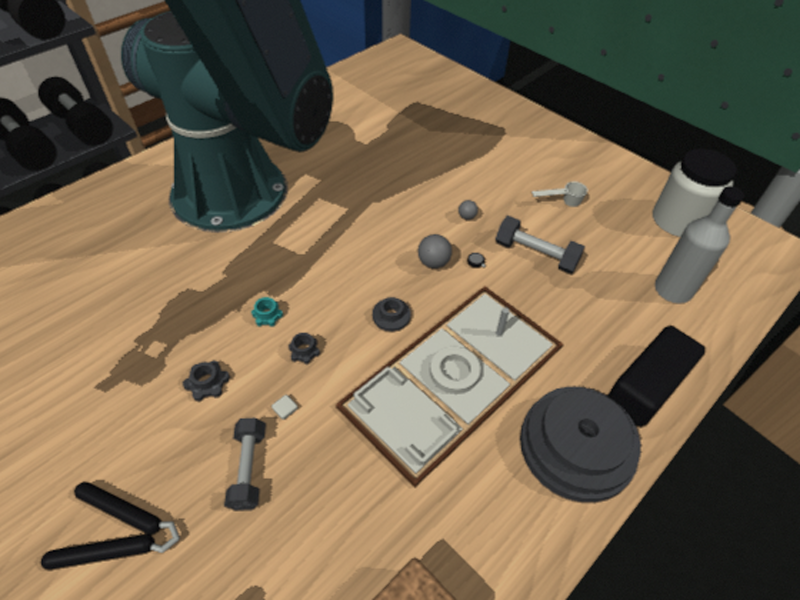

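View pics/side0.png

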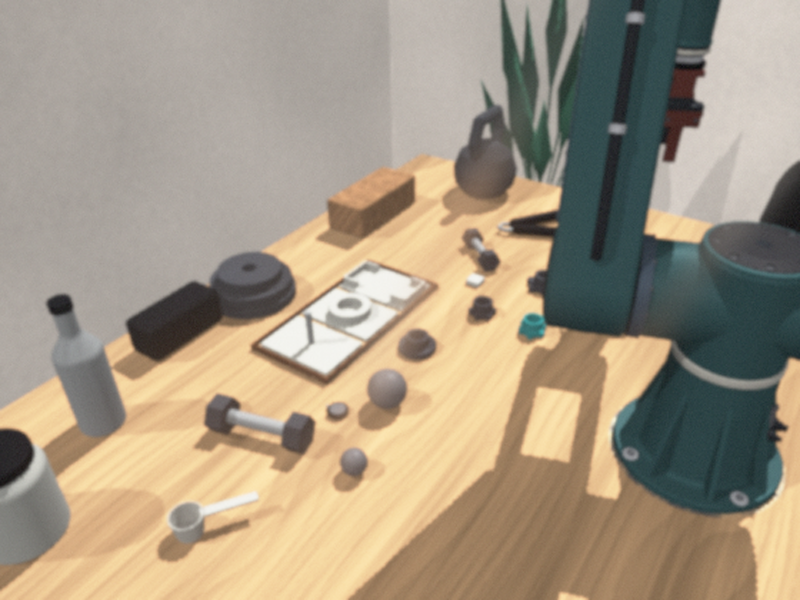

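The scene picture (800 px wide) shows the large star collar at (207,378), small star at (304,347), plain collar at (391,312), large ball at (435,251) and small ball at (468,209). The short dumbbell's heads are at (250,430) and (242,496). In the tray, the post is at (503,325), the ring at (456,367) and the cradle at (402,424). The side view agrees. Next I get rough positions by casting rays.

```bash
cat > h.py <<'E'
import numpy as np, cv2
from workcell import bot
def ray(cal,uv):
    K,E=cal["intrinsics"],cal["extrinsics"]
    d=np.linalg.inv(K)@np.array([uv[0],uv[1],1.]); d=np.array([d[0],-d[1],-d[2]])
    R,t=E[:3,:3],E[:3,3]
    return -R.T@t, R.T@d
def on(cal,uv,z):
    c,d=ray(cal,uv); return c+d*(z-c[2])/d[2]
def proj(cal,p):
    q=cal["extrinsics"][:3,:3]@np.asarray(p,float)+cal["extrinsics"][:3,3]
    v=cal["intrinsics"]@np.array([q[0],-q[1],-q[2]]); return v[:2]/v[2]
def tri(c1,u1,c2,u2):
    a,d=ray(c1,u1); b,e=ray(c2,u2); d/=np.linalg.norm(d); e/=np.linalg.norm(e)
    s=np.linalg.lstsq(np.c_[d,-e],b-a,rcond=None)[0]
    return (a+s[0]*d+b+s[1]*e)/2, np.linalg.norm(a+s[0]*d-b-s[1]*e)
E
python3 - <<'E'
from h import *
np.set_printoptions(precision=3,suppress=True)
s=bot.get_calibration("scene");d=bot.get_calibration("side")
P=dict(large=(207,378,.012),small=(304,347,.012),plain=(391,313,.012),ball=(435,251,.032),sball=(468,209,.02),dbA=(250,430,.02),dbB=(242,496,.02),
 posttop=(504,312,.078),postbase=(499,333,.012),ring=(456,367,.030),lA=(511,232,.026),lB=(570,257,.026),teal=(267,310,.012),
 trayTL=(486,290,.012),trayR=(560,344,.012),trayBL=(340,405,.012),trayB=(415,481,.012),white=(285,407,.005))
for k,(u,v,z) in P.items(): p=on(s,(u*.7,v*.7),z); print(k,p,np.hypot(*p[:2]).round(3),"side px",(proj(d,p)/.7).round())
E
```

```text
large [ 0.371 -0.284  0.012] 0.467 side px [541. 280.]
small [ 0.429 -0.137  0.012] 0.451 side px [480. 307.]
plain [0.477 0.016 0.012] 0.477 side px [416. 340.]
ball [0.44  0.164 0.032] 0.47 side px [385. 386.]
sball [0.398 0.307 0.02 ] 0.503 side px [352. 460.]
dbA [ 0.495 -0.289  0.02 ] 0.573 side px [487. 259.]
dbB [ 0.568 -0.353  0.02 ] 0.669 side px [471. 237.]
posttop [0.636 0.113 0.078] 0.645 side px [308. 308.]
postbase [0.634 0.119 0.012] 0.645 side px [310. 341.]
ring [0.635 0.006 0.03 ] 0.635 side px [347. 302.]
lA [0.502 0.313 0.026] 0.591 side px [293. 431.]
lB [0.619 0.341 0.026] 0.707 side px [222. 412.]
teal [ 0.325 -0.135  0.012] 0.352 side px [531. 325.]
trayTL [0.557 0.176 0.012] 0.584 side px [323. 374.]
trayR [0.719 0.176 0.012] 0.74 side px [252. 341.]
trayBL [ 0.551 -0.164  0.012] 0.575 side px [433. 281.]
trayB [ 0.715 -0.166  0.012] 0.734 side px [367. 258.]
white [ 0.493 -0.225  0.005] 0.542 side px [473. 279.]
```

Request:
drive_tool(commands=[25,50,0,0,0,0,87,60,125,0,0,0,0,87,95,200,0,0,0,0,87,115,250,0,0,0,0,87,124,262,0,0,0,0,87,124,262,0,0,0,0,87,124,262,0,0,0,0,87], newtons=20)

```text
time: 0.98
tcp_pos: [0.3707, -0.2854, 0.2226]
tcp_rot: [0.0, 0.978, 0.211, -0.0]
force: [-0.2, -0.2, -0.4]
grip_width: 0.991
gripper_force: 0.0
```

Run:
```python
from h import *
np.set_printoptions(precision=4,suppress=True)
c=bot.get_calibration("wrist");print(c["intrinsics"],c["extrinsics"])
cv2.imwrite("pics/w1.png",cv2.resize(bot.snapshot("wrist")[:,:,::-1],(800,600)))
for p in [(.371,-.284,.012),(.429,-.137,.012)]:print(proj(c,p)/.7)
```

```text
[[374.3019   0.     275.0565]
 [  0.     374.3019 217.6633]
 [  0.       0.       1.    ]] [[ 0.4114 -0.9115  0.     -0.414 ]
 [ 0.8777  0.3962 -0.2695 -0.1797]
 [ 0.2457  0.1109  0.963  -0.4491]
 [ 0.      0.      0.      1.    ]]
[389.3072 268.2636]
[219.4721  96.5034]
```

View pics/w1.png

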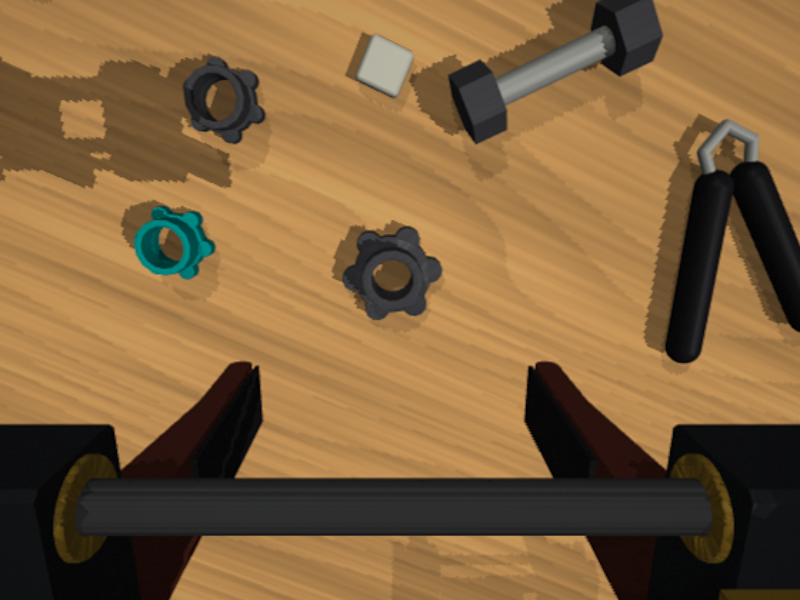

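The wrist view shows the large collar at (392,273), the small star at (224,99), the teal look-alike at (174,243) and a white block at (385,65). The short dumbbell's heads are at (478,101) and (626,35). I measure the collars with masks.

```bash
cat >> h.py <<'E'
def comp(img,seed,thr=85):
    """dark blob nearest to seed (560-px coords): its filled outer contour"""
    hsv=cv2.cvtColor(img,cv2.COLOR_RGB2HSV)
    m=((hsv[...,2]<thr)&(hsv[...,1]<90)).astype(np.uint8)
    m=cv2.morphologyEx(m,cv2.MORPH_OPEN,np.ones((2,2)))
    cs,_=cv2.findContours(m,cv2.RETR_EXTERNAL,cv2.CHAIN_APPROX_NONE)
    cs=[c for c in cs if cv2.contourArea(c)>60]
    return max(cs,key=lambda c:cv2.pointPolygonTest(c,(float(seed[0]),float(seed[1])),True))
def world(c,cal,z): return np.array([on(cal,p,z)[:2] for p in c[:,0,:].astype(float)])
def circ(w): (x,y),r=cv2.minEnclosingCircle((w*1000).astype(np.float32)); return round(x,1),round(y,1),round(2*r,1)
E
python3 - <<'E'
from h import *
c=bot.get_calibration("wrist");im=bot.snapshot("wrist")
for n,s in dict(large=(392,273),small=(224,99)).items():
    k=comp(im,np.array(s)*.7);w=world(k,c,.010)
    e=cv2.moments((w*1000).astype(np.float32).reshape(-1,1,2));print(n,circ(w),e["m10"]/e["m00"],e["m01"]/e["m00"])
for n,s in dict(dA=(478,101),dB=(626,35)).items():
    k=comp(im,np.array(s)*.7);w=world(k,c,.02);print(n,w.mean(0),len(k))
sc=bot.get_calibration("scene");im=bot.snapshot("scene")
for n,s in dict(large=(207,378),small=(304,347),plain=(391,313)).items():
    k=comp(im,np.array(s)*.7);print(n,circ(world(k,sc,.010)))
for n,s in dict(dA=(250,430),dB=(242,496)).items():
    k=comp(im,np.array(s)*.7);print(n,world(k,sc,.02).mean(0),len(k))
E
```

```text
large (367.0, -288.4, 71.2) 367.079795308911 -288.272642659026
small (427.5, -140.9, 54.5) 427.2004106337581 -139.60656414139157
dA [ 0.49349468 -0.29231653] 138
dB [ 0.56656493 -0.35574779] 177
large (375.0, -286.6, 73.8)
small (431.6, -138.7, 62.4)
plain (482.2, 15.9, 71.3)
dA [ 0.49781252 -0.28895121] 67
dB [ 0.5714707  -0.35322447] 67
```

Request:
drive_tool(commands=[-3,-3,-60,0,0,0,70,-3,-3,-120,0,0,0,70,-3,-3,-170,0,0,0,70,-3,-3,-195,0,0,0,70,-3,-3,-206,0,0,0,70,-3,-3,-206,0,0,0,70], newtons=25)

```text
time: 1.88
tcp_pos: [0.3674, -0.2885, 0.0163]
tcp_rot: [-0.0, 0.978, 0.21, -0.0]
force: [0.2, -0.9, 0.2]
grip_width: 0.798
gripper_force: 0.0
```

Request:
drive_tool(commands=[0,0,0,0,0,0,36,0,0,0,0,0,0,36,0,0,0,0,0,0,36,0,0,0,0,0,0,36,0,0,0,0,0,0,36,0,0,0,0,0,0,36], newtons=25)

```text
time: 2.62
tcp_pos: [0.3677, -0.2877, 0.0172]
tcp_rot: [-0.0, 0.978, 0.21, 0.0]
force: [-1.2, 2.9, 7.2]
grip_width: 0.47
gripper_force: 25.0
```

Request:
drive_tool(commands=[0,0,50,0,0,0,36,0,0,100,0,0,0,36,25,40,115,0,0,0,36,55,85,115,0,0,0,36,85,130,115,0,0,0,36,115,175,115,0,0,0,36,145,220,115,0,0,0,36,175,265,115,0,0,0,36])

```text
time: 3.62
tcp_pos: [0.5433, -0.0212, 0.1316]
tcp_rot: [0.0, 0.978, 0.211, -0.0]
force: [0.2, -0.5, -1.6]
grip_width: 0.476
gripper_force: 25.0
```

Request:
drive_tool(commands=[30,45,0,0,0,0,36,60,90,0,0,0,0,36,80,122,0,0,0,0,36,90,135,0,0,0,0,36,93,139,0,0,0,0,36,93,139,0,0,0,0,36])

```text
time: 4.38
tcp_pos: [0.635, 0.1152, 0.1314]
tcp_rot: [0.0, 0.978, 0.21, -0.001]
force: [0.0, 0.6, -2.3]
grip_width: 0.475
gripper_force: 25.0
```

Run:
```python
from h import *
a=cv2.resize(bot.snapshot("scene")[:,:,::-1][150:350,200:440],(720,600))
b=cv2.resize(bot.snapshot("side")[:,:,::-1][150:330,150:350],(660,600))
w=bot.snapshot("wrist");
cv2.imwrite("pics/p2.png",cv2.resize(np.hstack([a,b]),(800,348)))
cv2.imwrite("pics/w2.png",w[:,:,::-1]);print(bot.get_obs()["tcp_pos"])
```

```text
[0.63500523 0.11490269 0.13162803]
```

View pics/p2.png

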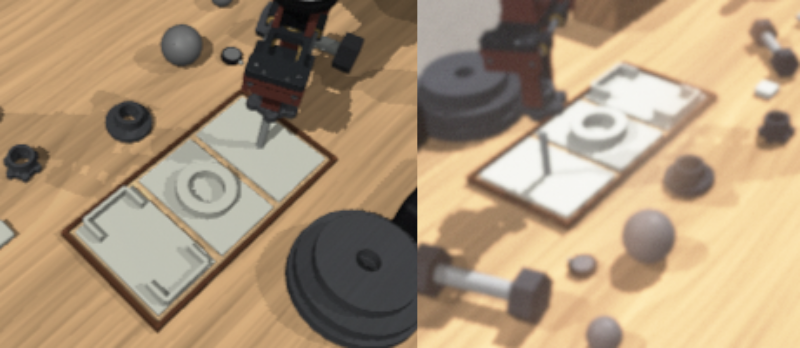

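View pics/w2.png

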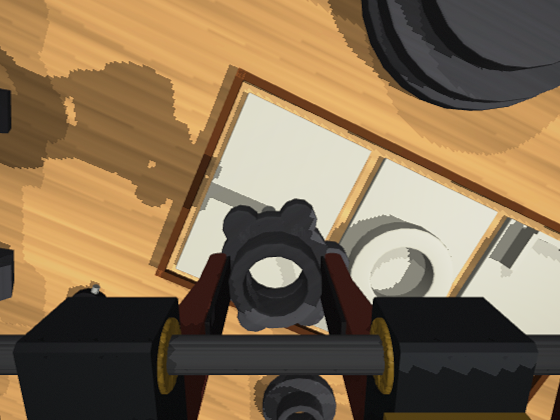

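The collar is held level above the post. In the crops, the post top is just below the collar in both views. I check the post axis by triangulating it, and also take it from the wrist view (tray corners).

Run:
```python
from h import *
s=bot.get_calibration("scene");d=bot.get_calibration("side")
f=.7
print(tri(s,(504*f,311*f),d,(309*f,317*f)))
a=cv2.imread("pics/side0.png")[290:370,270:350]; b=cv2.imread("pics/scene0.png")[290:350,465:545]
cv2.imwrite("pics/post.png",np.hstack([cv2.resize(a,(400,400)),cv2.resize(b,(400,300)).copy() if 0 else cv2.copyMakeBorder(cv2.resize(b,(400,300)),0,100,0,0,cv2.BORDER_CONSTANT)]))
w=bot.get_calibration("wrist");print(np.round([on(w,p,.012) for p in [(241,70),(157,272)]],4), proj(w,(.636,.117,.012)))
```

```text
(array([0.62906562, 0.12106726, 0.06696786]), np.float64(0.00300167173152458))
[[0.7194 0.1775 0.012 ]
 [0.5498 0.1804 0.012 ]] [271.35153296 209.25670405]
```

View pics/post.png

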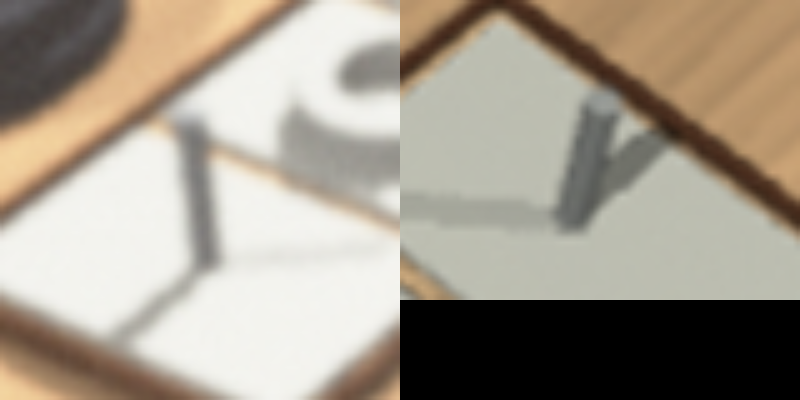

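The left crop (side) puts the post top at full-picture (308,313.6) and its base at (311.4,342.4). The right crop (scene) puts the top at (505,310) and the base at (499.4,333.5).

Run:
```python
from h import *
s=bot.get_calibration("scene");d=bot.get_calibration("side");f=.7
print(tri(s,(505*f,310*f),d,(308*f,313.6*f)),tri(s,(499.4*f,333.5*f),d,(311.4*f,342*f)))
for c,u,z in[(s,(505,310),.078),(d,(308,313.6),.078),(s,(499.4,333),.012),(d,(311.4,342),.012)]:print(on(c,np.array(u)*f,z))
```

```text
(array([0.63120504, 0.11992563, 0.07261407]), np.float64(0.0024359522676700067)) (array([0.63261435, 0.11899264, 0.00974269]), np.float64(0.003721066385088454))
[0.63410381 0.1168531  0.078     ]
[0.62473832 0.12493574 0.078     ]
[0.63409367 0.11958381 0.012     ]
[0.62887581 0.12024439 0.012     ]
```

Request:
drive_tool(commands=[-2,4,0,0,0,0,36,-2,4,-30,0,0,0,36,-2,4,-60,0,0,0,36,-2,4,-85,0,0,0,36,-2,4,-97,0,0,0,36,-2,4,-102,0,0,0,36,-2,4,-102,0,0,0,36])

```text
time: 5.4
tcp_pos: [0.6342, 0.1201, 0.0302]
tcp_rot: [0.0, 0.978, 0.21, 0.0]
force: [0.3, -0.2, -2.0]
grip_width: 0.477
gripper_force: 25.0
```

Request:
drive_tool(commands=[0,0,-1,0,0,0,36,0,0,-1,0,0,0,62,0,0,-1,0,0,0,62,0,0,-1,0,0,0,62,0,0,30,0,0,0,62,0,0,80,0,0,0,62,0,0,130,0,0,0,62,0,0,150,0,0,0,62])

```text
time: 6.4
tcp_pos: [0.6356, 0.1203, 0.1834]
tcp_rot: [0.0, 0.978, 0.21, 0.003]
force: [-0.5, -0.4, -0.2]
grip_width: 0.708
gripper_force: 0.0
```

Request:
drive_tool(commands=[-30,-45,0,0,0,0,70,-60,-90,0,0,0,0,70,-95,-135,0,0,0,0,70,-130,-175,0,0,0,0,70,-160,-215,0,0,0,0,70,-190,-245,0,0,0,0,70,-206,-260,0,0,0,0,70,-206,-260,0,0,0,0,70])

```text
time: 7.4
tcp_pos: [0.4268, -0.1406, 0.1799]
tcp_rot: [0.0, 0.978, 0.209, 0.0]
force: [0.2, 0.4, 0.2]
grip_width: 0.799
gripper_force: 0.0
```

Run:
```python
from h import *
a=cv2.resize(bot.snapshot("scene")[:,:,::-1][150:350,200:440],(720,600))
c=bot.get_calibration("wrist");w=bot.snapshot("wrist")
cv2.imwrite("pics/p3.png",cv2.resize(np.hstack([a,cv2.resize(w[:,:,::-1],(800,600))]),(800,316)))
print(proj(c,(.4275,-.14,.01)))
for s in [(.4275,-.14,.01),(.370,-.1,.01)][:1]:
    k=comp(w,proj(c,s));print(circ(world(k,c,.01)),circ(world(k,c,.012)))
```

```text
[273.26562367 197.83047794]
(427.9, -139.4, 53.5) (428.3, -139.2, 53.2)
```

View pics/p3.png

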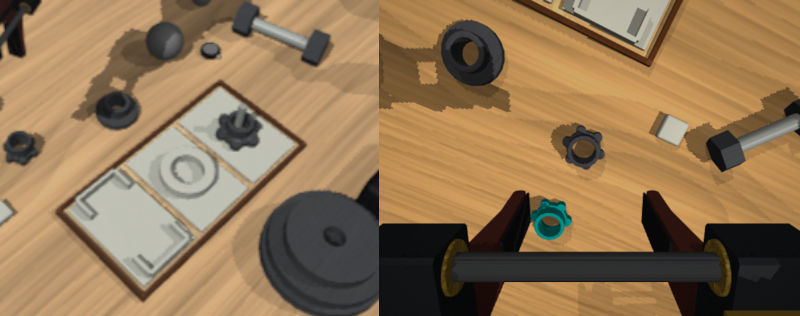

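The left crop shows the large collar lying flat around the post. The right (wrist) shows the small star ahead of the fingers at (583,148), with the teal one well clear.

Request:
drive_tool(commands=[1,1,-60,0,0,0,66,1,1,-115,0,0,0,66,1,1,-150,0,0,0,66,1,1,-163,0,0,0,66,1,1,-163,0,0,0,66,1,1,-163,0,0,0,32,1,1,-163,0,0,0,32,1,1,-163,0,0,0,32])

```text
time: 8.5
tcp_pos: [0.4292, -0.1391, 0.0175]
tcp_rot: [0.0, 0.978, 0.21, 0.001]
force: [-0.5, 0.5, 0.2]
grip_width: 0.447
gripper_force: 0.5
```

Request:
drive_tool(commands=[0,0,0,0,0,0,32,0,0,0,0,0,0,32,0,0,0,0,0,0,32])

```text
time: 8.88
tcp_pos: [0.429, -0.139, 0.0173]
tcp_rot: [0.0, 0.978, 0.21, 0.0]
force: [-0.3, 0.8, 7.8]
grip_width: 0.416
gripper_force: 25.0
```

Request:
drive_tool(commands=[0,0,50,0,0,0,32,0,0,105,0,0,0,32,20,25,125,0,0,0,32,50,62,125,0,0,0,32,80,100,125,0,0,0,32,110,140,125,0,0,0,32,140,178,125,0,0,0,32,170,216,125,0,0,0,32])

```text
time: 9.88
tcp_pos: [0.5992, 0.0784, 0.1415]
tcp_rot: [0.0, 0.978, 0.21, -0.0]
force: [0.0, -1.3, -1.1]
grip_width: 0.414
gripper_force: 25.0
```

Request:
drive_tool(commands=[20,25,0,0,0,0,32,32,40,0,0,0,0,32,35,44,0,0,0,0,32,35,44,0,0,0,0,32])

```text
time: 10.38
tcp_pos: [0.633, 0.1204, 0.1414]
tcp_rot: [0.0, 0.978, 0.21, -0.001]
force: [0.5, 1.1, -1.9]
grip_width: 0.418
gripper_force: 25.0
```

Run:
```python
from h import *
a=cv2.resize(bot.snapshot("scene")[:,:,::-1][170:310,270:410],(600,600))
b=cv2.resize(bot.snapshot("side")[:,:,::-1][150:290,150:290],(600,600))
w=cv2.resize(bot.snapshot("wrist")[:,:,::-1],(800,600));
cv2.imwrite("pics/p4.png",cv2.resize(np.hstack([a,b,w]),(800,240)));print(bot.get_obs()["tcp_pos"])
```

```text
[0.63295997 0.12008707 0.14162823]
```

View pics/p4.png

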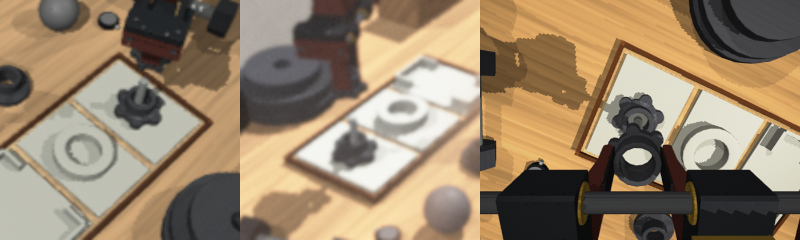

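The small collar hangs level above the post, and the large collar sits flat below it. Lowering.

Request:
drive_tool(commands=[0,0,-35,0,0,0,32,0,0,-60,0,0,0,32,0,0,-75,0,0,0,32,0,0,-81,0,0,0,32,0,0,-82,0,0,0,32,0,0,-82,0,0,0,32])

```text
time: 11.28
tcp_pos: [0.6344, 0.1211, 0.0605]
tcp_rot: [0.0, 0.978, 0.21, 0.001]
force: [0.3, -0.6, -1.7]
grip_width: 0.418
gripper_force: 25.0
```

Request:
drive_tool(commands=[0,0,-1,0,0,0,32,0,0,-1,0,0,0,56,0,0,-1,0,0,0,60,0,0,-1,0,0,0,60,0,0,30,0,0,0,60,0,0,80,0,0,0,87,0,0,130,0,0,0,87,0,0,130,0,0,0,87])

```text
time: 12.28
tcp_pos: [0.637, 0.1214, 0.1946]
tcp_rot: [0.001, 0.978, 0.21, 0.005]
force: [0.7, 0.1, -0.0]
grip_width: 0.972
gripper_force: 0.0
```

Request:
drive_tool(commands=[-45,10,0,0,0,0,87,-90,20,0,0,0,0,87,-135,30,0,0,0,0,87,-175,40,0,0,0,0,87,-195,44,0,0,0,0,87,-195,44,0,0,0,0,87,-195,44,0,0,0,0,87])

```text
time: 13.15
tcp_pos: [0.4406, 0.1651, 0.1898]
tcp_rot: [0.0, 0.978, 0.21, 0.001]
force: [0.1, 0.2, 0.5]
grip_width: 0.986
gripper_force: 0.0
```

Run:
```python
from h import *
s=bot.get_calibration("scene");a=bot.snapshot("scene")
c=bot.get_calibration("wrist");w=bot.snapshot("wrist");o=bot.get_obs();print(o["tcp_pos"],proj(c,(.44,.164,.032)))
print("cap",on(s,(477*.7,260*.7),.01))
cv2.imwrite("pics/p5.png",cv2.resize(np.hstack([cv2.resize(a[:,:,::-1][150:350,200:440],(720,600)),cv2.resize(w[:,:,::-1],(800,600))]),(800,316)))
cv2.imwrite("pics/w5raw.png",w[:,:,::-1])
```

```text
[0.44051368 0.16495011 0.18968824] [274.16874214 201.90041995]
cap [0.49678877 0.22162349 0.01      ]
```

View pics/p5.png

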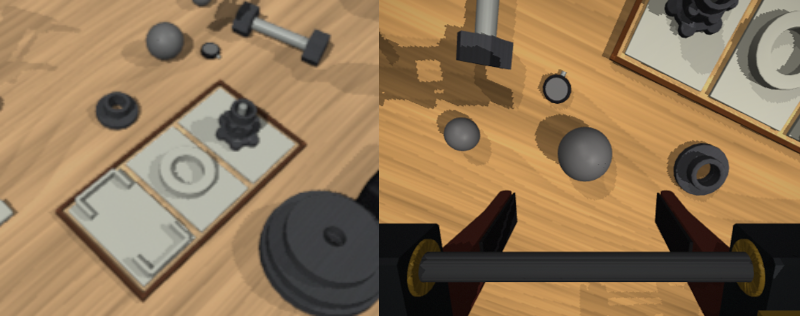

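The left crop shows both star collars stacked on the post. The right (wrist) shows the large ball at (585,154), the small ball at (462,134) and the plain collar at (700,170), so the fingers have room. I measure the ball.

Run:
```python
from h import *
w=cv2.imread("pics/w5raw.png");c=bot.get_calibration("wrist")
h=cv2.cvtColor(w,cv2.COLOR_BGR2HSV);m=((h[...,1]<50)).astype(np.uint8)
cs,_=cv2.findContours(cv2.morphologyEx(m,cv2.MORPH_OPEN,np.ones((5,5))),cv2.RETR_EXTERNAL,cv2.CHAIN_APPROX_NONE)
k=max(cs,key=lambda k:cv2.pointPolygonTest(k,(274.,205.),True))
(u,v),(A,B),_=cv2.fitEllipse(k);print(u,v,A,B,on(c,(u,v),.032))
p=on(c,(u,v),.032);cam=ray(c,(u,v))[0];print("diam",(A+B)/2/374.3*np.linalg.norm(p-cam))
s=bot.get_calibration("scene");im=bot.snapshot("scene");h=cv2.cvtColor(im,cv2.COLOR_RGB2HSV)
m=((h[...,1]<50)).astype(np.uint8);cs,_=cv2.findContours(cv2.morphologyEx(m,cv2.MORPH_OPEN,np.ones((3,3))),cv2.RETR_EXTERNAL,cv2.CHAIN_APPROX_NONE)
k=max(cs,key=lambda k:cv2.pointPolygonTest(k,(304.,176.),True));e=cv2.fitEllipse(k);print(e,on(s,e[0],.032))
# ring seat top rim from wrist pic taken earlier is cut; use scene: bright ring
```

```text
273.5366516113281 204.4869842529297 70.4688949584961 71.07786560058594 [0.43744744 0.16350965 0.032     ]
diam 0.06208924340553854
((303.951416015625, 175.4847412109375), (22.259883880615234, 22.68029022216797), 10.598915100097656) [0.43835075 0.16390582 0.032     ]
```

Request:
drive_tool(commands=[-3,-1,-60,0,0,0,87,-3,-1,-115,0,0,0,87,-3,-1,-155,0,0,0,87,-3,-1,-170,0,0,0,87,-3,-1,-177,0,0,0,87,-3,-1,-177,0,0,0,87,-3,-1,-177,0,0,0,70], newtons=12)

```text
time: 14.18
tcp_pos: [0.4367, 0.1642, 0.0133]
tcp_rot: [-0.0, 0.978, 0.21, 0.001]
force: [0.7, -0.0, 0.6]
grip_width: 0.914
gripper_force: 0.0
```

Request:
drive_tool(commands=[0,0,0,0,0,0,68,0,0,0,0,0,0,64,0,0,0,0,0,0,58,0,0,0,0,0,0,58,0,0,0,0,0,0,58])

```text
time: 14.8
tcp_pos: [0.4361, 0.1642, 0.0129]
tcp_rot: [-0.0, 0.978, 0.21, 0.0]
force: [-0.3, 0.5, 5.7]
grip_width: 0.722
gripper_force: 12.0
```

Request:
drive_tool(commands=[0,0,40,0,0,0,58,0,0,95,0,0,0,58,25,-20,110,0,0,0,58,65,-52,110,0,0,0,58,105,-84,110,0,0,0,58,145,-116,110,0,0,0,58,180,-144,110,0,0,0,58,195,-156,110,0,0,0,58])

```text
time: 15.8
tcp_pos: [0.6322, 0.0065, 0.122]
tcp_rot: [0.0, 0.978, 0.209, -0.0]
force: [0.1, 0.8, -1.1]
grip_width: 0.721
gripper_force: 12.0
```

Request:
drive_tool(commands=[3,-2,0,0,0,0,58,3,-2,0,0,0,0,58])

```text
time: 16.05
tcp_pos: [0.6322, 0.007, 0.1222]
tcp_rot: [-0.001, 0.978, 0.211, -0.001]
force: [-0.5, -0.5, -1.6]
grip_width: 0.722
gripper_force: 12.0
```

Run:
```python
from h import *
a=cv2.resize(bot.snapshot("side")[:,:,::-1][150:330,150:350],(660,600))
c=bot.get_calibration("wrist");w=bot.snapshot("wrist");print(bot.get_obs()["tcp_pos"])
cv2.imwrite("pics/p6.png",cv2.resize(np.hstack([a,cv2.resize(w[:,:,::-1],(800,600))]),(800,328)))
# ring from the opening scene picture: dark-side outline of the hole
for n,f in (("scene","pics/scene0.png"),):
    im=cv2.imread(f);cal=bot.get_calibration(n)
    cv2.imwrite("pics/ring.png",cv2.resize(im[330:410,410:505],(760,640))[:600])
```

```text
[0.63218202 0.0072862  0.12245997]
```

View pics/p6.png

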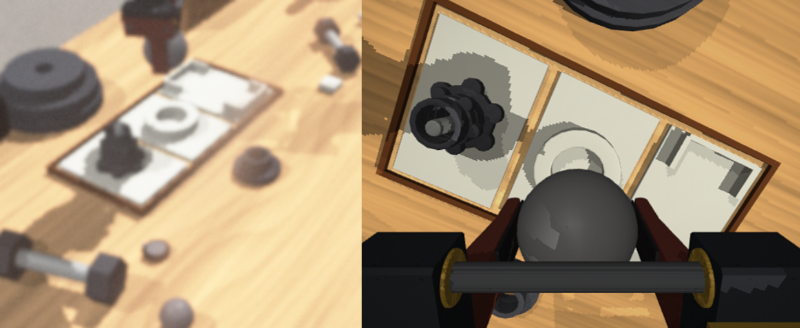

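View pics/ring.png

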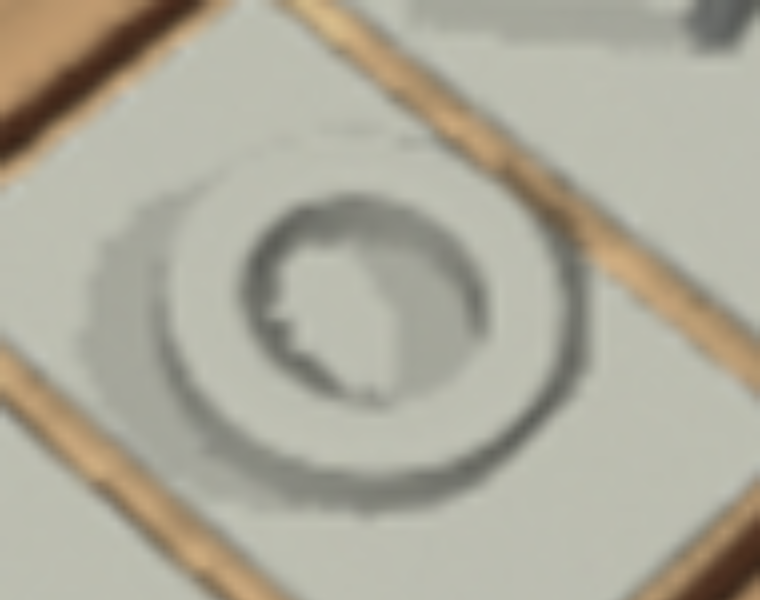

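The wrist picture shows the ball held and the ring just ahead of it. The ring crop puts the inner rim's centre at full-picture (455.4,367.5), which gives about (0.634, 0.006). Lowering.

Request:
drive_tool(commands=[2,-1,-30,0,0,0,58,2,-1,-60,0,0,0,58,2,-1,-80,0,0,0,58,2,-1,-86,0,0,0,58,2,-1,-89,0,0,0,58,2,-1,-90,0,0,0,58])

```text
time: 16.9
tcp_pos: [0.6338, 0.006, 0.034]
tcp_rot: [-0.001, 0.978, 0.211, -0.001]
force: [-8.4, 1.5, 10.5]
grip_width: 0.722
gripper_force: 12.0
```

Request:
drive_tool(commands=[0,0,0,0,0,0,58,0,0,0,0,0,0,58])

```text
time: 17.15
tcp_pos: [0.6339, 0.0061, 0.0342]
tcp_rot: [-0.001, 0.978, 0.211, -0.001]
force: [-5.7, 1.9, 8.3]
grip_width: 0.723
gripper_force: 12.0
```

The ring pushes the ball towards -x, so I ease that way and then release.

Request:
drive_tool(commands=[-2,0,0,0,0,0,58,-2,0,0,0,0,0,58])

```text
time: 17.4
tcp_pos: [0.6334, 0.0058, 0.0339]
tcp_rot: [-0.0, 0.978, 0.21, 0.0]
force: [-3.9, 2.7, 6.9]
grip_width: 0.725
gripper_force: 12.0
```

Release slowly, then lift.

Request:
drive_tool(commands=[-2,1,0,0,0,0,66,-2,1,0,0,0,0,72,-2,1,0,0,0,0,80,-2,1,0,0,0,0,87,-2,1,0,0,0,0,87,-2,1,40,0,0,0,87,-2,1,90,0,0,0,87,-2,1,140,0,0,0,87])

```text
time: 18.4
tcp_pos: [0.6315, 0.0061, 0.1738]
tcp_rot: [-0.0, 0.978, 0.21, -0.0]
force: [-0.7, -0.2, 0.9]
grip_width: 0.992
gripper_force: 0.0
```

Request:
drive_tool(commands=[-5,-25,26,0,0,-9,87,-20,-75,26,0,0,-18,87,-35,-125,26,0,0,-27,87,-50,-175,26,0,0,-36,87,-65,-225,26,0,0,-45,87,-80,-275,26,0,0,-54,87,-95,-315,26,0,0,-62,87,-100,-329,26,0,0,-65,87])

```text
time: 19.4
tcp_pos: [0.5307, -0.3252, 0.1985]
tcp_rot: [0.0, 0.937, -0.35, 0.0]
force: [-0.3, -0.5, -0.2]
grip_width: 0.986
gripper_force: 0.0
```

Request:
drive_tool(commands=[0,0,0,0,0,0,87,0,0,0,0,0,0,87])

```text
time: 19.65
tcp_pos: [0.5321, -0.3214, 0.1985]
tcp_rot: [-0.0, 0.938, -0.347, -0.0]
force: [0.8, 0.9, 0.3]
grip_width: 0.988
gripper_force: 0.0
```

Run:
```python
from h import *
o=bot.get_obs();print(o["tcp_pos"],o["tcp_rot"],o["joint_pos"])
c=bot.get_calibration("wrist");w=bot.snapshot("wrist");s=bot.snapshot("scene")
cv2.imwrite("pics/p7.png",cv2.resize(np.hstack([cv2.resize(s[:,:,::-1][150:350,200:440],(720,600)),cv2.resize(w[:,:,::-1],(800,600))]),(800,316)))
C=[]
for p in [(.4935,-.292,.02),(.5666,-.3557,.02)]:
    u=proj(c,p);k=comp(w,u);C.append(world(k,c,.028));print(u,C[-1].mean(0),circ(C[-1]))
```

```text
[ 0.53210327 -0.32144489  0.19853193] [-4.68111834e-04  9.37929193e-01 -3.46826458e-01 -1.30683041e-04] [-6.54995202e-01  4.11165063e-01  1.49001007e+00  8.63282400e-04
  1.24094466e+00  1.62389221e+00]
[277.43188956 245.95954679] [ 0.49432312 -0.29184136] (494.6, -292.0, 47.8)
[278.46184819 143.67746397] [ 0.56525891 -0.35349648] (566.9, -355.1, 47.9)
```

View pics/p7.png

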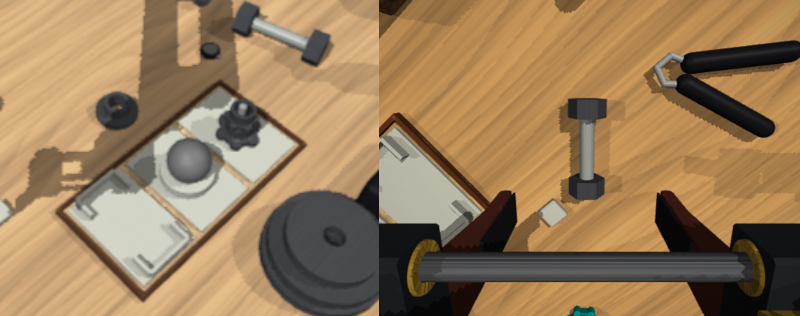

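The left crop shows the ball seated in the ring. The wrist view shows the dumbbell aligned with the tool, with heads at (586,187) and (587,108). Its centre is about (0.530,-0.323).

Request:
drive_tool(commands=[-2,-2,-60,0,0,0,60,-2,-2,-115,0,0,0,60,-2,-2,-165,0,0,0,50,-2,-2,-184,0,0,0,50,-2,-2,-191,0,0,0,50,-2,-2,-191,0,0,0,50,-2,-2,-191,0,0,0,10,-2,-2,-191,0,0,0,10], newtons=40)

```text
time: 20.75
tcp_pos: [0.5305, -0.3256, 0.009]
tcp_rot: [0.0, 0.938, -0.348, 0.001]
force: [0.3, 0.1, -0.2]
grip_width: 0.382
gripper_force: 0.0
```

Request:
drive_tool(commands=[0,0,0,0,0,0,10,0,0,0,0,0,0,10,0,0,0,0,0,0,10,0,0,20,0,0,0,10,0,0,60,0,0,0,10,0,0,95,0,0,0,10,0,0,100,0,0,0,10])

```text
time: 21.62
tcp_pos: [0.5306, -0.3259, 0.1093]
tcp_rot: [0.001, 0.938, -0.348, 0.002]
force: [-0.1, 0.0, -4.5]
grip_width: 0.194
gripper_force: 40.0
```

Request:
drive_tool(commands=[15,30,10,0,0,8,10,33,72,10,0,0,17,10,52,114,10,0,0,26,10,72,156,10,0,0,34,10,88,192,10,0,0,40,10,98,214,10,0,0,41,10,101,220,10,0,0,41,10,101,220,10,0,0,41,10])

```text
time: 22.62
tcp_pos: [0.6298, -0.105, 0.1163]
tcp_rot: [-0.0, 1.0, 0.003, -0.001]
force: [-0.1, -0.7, -3.2]
grip_width: 0.195
gripper_force: 40.0
```

Run:
```python
from h import *
o=bot.get_obs();print(o["tcp_pos"],o["tcp_rot"])
c=bot.get_calibration("wrist");w=bot.snapshot("wrist");s=bot.snapshot("scene")
cv2.imwrite("pics/p8.png",np.hstack([cv2.resize(s[:,:,::-1][200:340,230:370],(360,360)),cv2.resize(w[:,:,::-1],(440,330))[:].copy() if 0 else cv2.copyMakeBorder(cv2.resize(w[:,:,::-1],(440,330)),0,30,0,0,cv2.BORDER_CONSTANT)]))
for p in [(.702,-.106,.026),(.562,-.106,.026),(.632,-.073,.012),(.632,-.139,.012)]:print(proj(c,p)*440/560,(proj(bot.get_calibration("scene"),p)-[230,200])*360/140)
```

```text
[ 0.6297702  -0.10499868  0.11628114] [-6.54693068e-05  9.99996027e-01  2.57950225e-03 -1.13477127e-03]
[216.25228522  91.06989661] [197.37788763 283.10885354]
[215.58030368 243.02587194] [ 78.83472035 173.16215273]
[180.63595804 168.27645289] [162.85373012 209.84717554]
[251.15188409 168.57593179] [107.16947121 258.96157584]
```

View pics/p8.png

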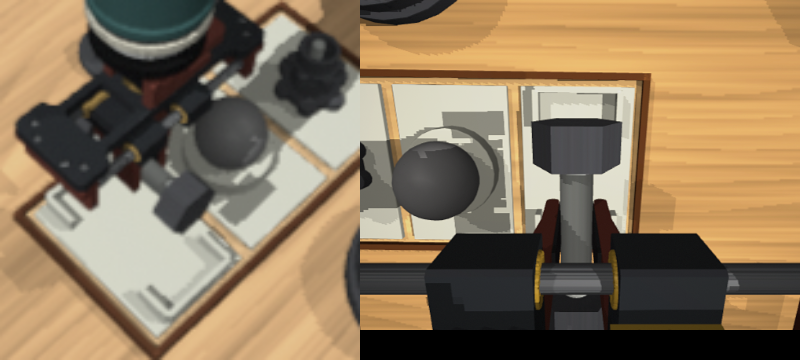

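The far end wall shows at about (577,92), where a cradle centre of (0.632,-0.106) predicts (576,91). The dumbbell is along x. Lowering.

Request:
drive_tool(commands=[2,-1,-40,0,0,0,10,2,-1,-70,0,0,0,10,2,-1,-86,0,0,0,10,2,-1,-92,0,0,0,10,2,-1,-95,0,0,0,10,2,-1,-95,0,0,0,10])

```text
time: 23.48
tcp_pos: [0.6334, -0.1061, 0.0234]
tcp_rot: [0.0, 1.0, 0.002, 0.001]
force: [0.7, 1.2, -4.5]
grip_width: 0.194
gripper_force: 40.0
```

Request:
drive_tool(commands=[0,0,-2,0,0,0,10,0,0,-2,0,0,0,10,0,0,-2,0,0,0,36,0,0,-2,0,0,0,36,0,0,-2,0,0,0,36,0,0,40,0,0,0,36,0,0,95,0,0,0,36,0,0,150,0,0,0,36])

```text
time: 24.48
tcp_pos: [0.6325, -0.1059, 0.1741]
tcp_rot: [-0.0, 1.0, 0.002, -0.0]
force: [0.6, 0.1, -0.6]
grip_width: 0.409
gripper_force: 0.0
```

Request:
drive_tool(commands=[-50,-20,20,0,0,0,36,-100,-40,40,0,0,0,36,-150,-60,50,0,0,0,36,-180,-80,50,0,0,0,36,-180,-80,50,0,0,0,36,-180,-80,50,0,0,0,36])

```text
time: 25.22
tcp_pos: [0.4535, -0.1859, 0.2229]
tcp_rot: [0.0, 1.0, 0.002, 0.001]
force: [0.3, -0.6, 0.6]
grip_width: 0.41
gripper_force: 0.0
```

Run:
```python
from h import *
o=bot.get_obs();print(o["tcp_pos"],o["time"])
s=bot.snapshot("scene");d=bot.snapshot("side");c=bot.get_calibration("scene")
cv2.imwrite("pics/p9.png",np.hstack([cv2.resize(x[:,:,::-1],(400,400)) for x in (s[190:350,230:410],d[160:290,160:320])]))
h=cv2.cvtColor(s,cv2.COLOR_RGB2HSV)
print("ball expected px",proj(c,(.632,.006,.051)),"stack top",proj(c,(.633,.119,.072)))
for q in [(.583,-.106,.032),(.681,-.106,.032)]:
    k=comp(s,proj(c,q));print(world(k,c,.032).mean(0),len(k))
```

```text
[ 0.45345731 -0.18592436  0.22290349] 25.225
ball expected px [319.12352445 251.11270528] stack top [353.2713802  217.81542543]
[ 0.58466905 -0.10544489] 61
[ 0.68358193 -0.10384343] 56
```

View pics/p9.png

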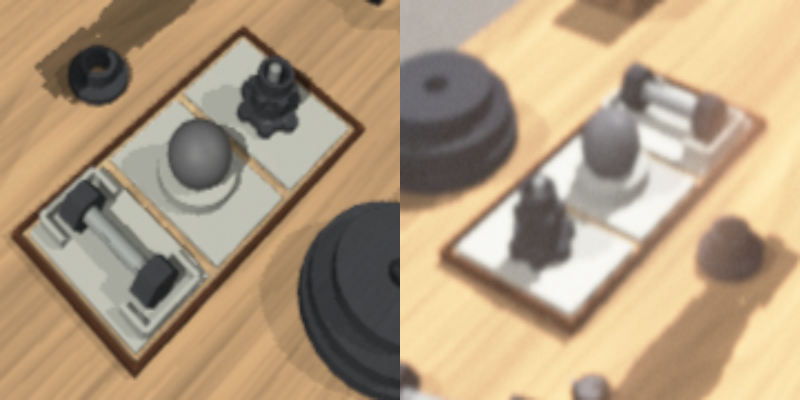

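Both views show the dumbbell inside the cradle walls and the ball on the ring, at pixel (320,252) against the expected (319,251). The two star collars are stacked flat on the post. Handing in.

```bash
python3 -c "
from workcell import bot
print(bot.finish_job())"
```

```text
the job is handed in; nothing more can be done
None
```

I handed the job in at about 25 s with the large and small star collars stacked on the post, the large ball in its ring and the short dumbbell in the cradle, and never touched the look-alikes; the hand-in gave no verdict, but the last pictures showed everything in place.

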